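Dock the waste jar and latch its brace

TASK

Slide the steel waste jar along the bench, up the bevelled edge and onto the deck of the dock until it stands upright and fully home against the back stop; its lid is only resting on it, so keep the jar on the surface all the way, never lift or tip it, and leave the lid on. Then swing the steel brace with the orange knob round across the front of the jar until it clicks into its end detent. Leave the cups, the beaker and the amber bottle where they are.

Things in the scene. Friction and masses are not known exactly. Their poses are not given: they have to be found in the camera images.
- jar: Loose steel jar with a steel lid that only rests on it, roughly 0.2 to 0.35 kg. Round body 64 mm in diameter and 70 mm high; the lid is 67 mm in diameter and its knob tops out at 95 mm. Origin: centre of the underside; z is up.
- jar_lid (a joint): Lift of the jar's lid above its seat, m; 0 = on, 0.08 = lifted off.
- dock: Fixed dock: low grey deck, 5 mm high, open at the front. Origin on the bench (z = 0) where the jar's axis stands when home; x points into the dock, y left seen going in, z up. Deck from x = -42 to 45 mm. Aluminium back stop: face at x = 32 mm, 47 mm high. Side rails from x = -28 to 34 mm, 20 mm high, inner faces at y = -39 and 39 mm.
- dock_entry (a point): Point on the bench in front of the dock, on its centre line (dock x = -125 mm, y = 0). From here the way in leads along the dock's x over the aluminium bevel, 90 mm wide, which rises from the bench at dock x = -78 mm to the deck, 5 mm high, at x = -42 mm.
- brace (a joint): Angle of the brace about its vertical hinge, rad; starts swung out of the way at 0.2 to 0.55, grows as it swings toward the dock's front (anticlockwise from above). At the end, 2.27, it lies across the front along the dock's -y. A sprung ball resists from about 1.6 rad; past 1.95 it snaps to the end and is held. Takes about 3 N at the knob; elsewhere it stays where it is left.
- brace_knob (a point): Point on the axis of the orange knob, 85 mm above the bench: a vertical round grip 14 mm in diameter, from z = 46 to 95 mm, at the free end of the brace, 112 mm from the hinge axis. The brace is a round steel bar 10 mm thick, axis 46 mm above the bench.
- brace_hinge (a point): Point on the brace's vertical hinge axis, at bar height, 46 mm above the bench. It stands at dock x = -46, y = 60 mm; the post is 22 mm thick and, with the dark detent bracket on top (reaching 35 mm from the axis, outward to the front), 96 mm high.
- beaker: Loose 50 ml glass beaker, 46 mm across and 58 mm high, bystander. Origin: centre of the underside.
- orange_cup: Loose specimen cup with an orange cap, 38 mm across and 58 mm high, bystander. Origin: centre of the underside.
- yellow_cup: Loose specimen cup with a yellow cap, 38 mm across and 58 mm high, bystander. Origin: centre of the underside.
- amber_bottle: Loose amber bottle with a black cap, 46 mm across and 104 mm high, bystander. Origin: centre of the underside.

How it is judged:
By the outcome, as a careful person would: the job done as asked, in the order asked, and still so for the second after the job is handed in, with the robot touching nothing.
It also fails if it takes over 72 s, if anything falls off the work surface, if the arm or the gripper's body presses on something with over 40 N, if the wrist force passes 120 N, or if a joint passes its speed limit or range.

ROBOT

A 6-joint arm with a two-finger parallel gripper is mounted at the origin on the work surface; the furniture and walls round the work are solid. World frame = base frame: x ahead of the robot, y to its left, z up, the work surface at z = 0. Lengths are in m, angles in rad, forces in N, time in s.
With the tool pointing down it reaches from about 0.275 to 0.85 m from the base axis. Payload 19 kg.
Tool frame: the origin (TCP) lies on the centre line of the jaws, within the pads' length; the fingertips stand 17 mm ahead of it and the grasp point (between the pads) lies 2 mm behind it; z points along the fingers, y is the direction in which the jaws open and shut (so a half turn about z gives the same grasp; the last joint's range is limited). The gripper opens to 85 mm and grips with 20 to 120 N. Pads are 22 mm wide; open, the fingers measure 114 mm over their backs; the gripper's body (76 mm by 85 mm) begins 54 mm behind the grasp point. The pads swing forward as they close: fully open they stand 13 mm farther back than shut.
Start: joints at [-1.416, 0.15, 1.437, -0, 1.554, -0.134], TCP at [0.164, -0.551, 0.248] pointing down, gripper open.
Joint ranges: [-2.8, 2.8], [-0.68, 2.1], [0.12, 2.68], [-1.39, 4.53], [0.16, 2.79], [-2.81, 2.81]. Speed limits (rad/s): [1.89, 1.89, 2.22, 3.01, 3.01, 3.01].

INTERFACE

Orientations are given as [roll, pitch, yaw] about the fixed x, y, z axes, in that order (R = Rz(yaw) Ry(pitch) Rx(roll)).
In Python, from workcell import * gives the robot as it stands. Calls block until the motion is done:
- move_pose(position, orientation): joint-space move of the TCP to a pose.
- movel(position, ori=None, v=0.15): straight line of the TCP; ori=None keeps the orientation; v is the mean speed in m/s.
- goto_joints(angles): joint-space move.
- gripper_to(opening): opening from 0.0 (shut) to 1.0 (fully open); the grip force is fixed at half the most; returns when the fingers have stopped.
- wait(seconds).
- solve_ik(position, orientation): joint angles nearest the present ones, or None.
- read_camera(name): name is "scene" or "top"; returns (picture, depth): 420x560x3 uint8, red, green, blue; 420x560 float32, m along the optical axis (not along the pixel's ray), 0 where there is no reading.
- calibration(name): a dict with "vfov" (degrees; the focal length in pixels is half the picture's height over the tangent of half this angle, whatever the lens; pixels are square), "cx", "cy" (the principal point, pixels), "position" and "orientation" of the camera in the world. Camera axes: x right, y up, looking along -z (the intrinsics and any distortion apply to the point x, -y, -z); pixel columns grow to the right and rows downward; lengths in m; the calibration is good to about 2 mm. A picture is of the moment at which its call begins. calibration takes no time and is no camera call.
A pose or a line that the arm cannot do raises PlanningError and nothing moves.
- hand_in(): hands the job in, once; it reports no verdict.
Readings, each from a call of its own:
- read_time(): time.
- read_qpos(): joint angles.
- read_qvel(): joint speeds.
- read_joint_efforts(): joint torques, N m.
- read_eef_pos(): TCP position.
- read_tcp_rot(): TCP orientation.
- read_ft_force(): force on the tool from outside, world axes, zero at the start.
- read_ft_torque(): the same for the moment, N m.
- read_opening(): opening from 0.0 (shut) to 1.0 (fully open).
Only numpy, scipy, OpenCV 4.12 (cv2) and the standard library are available. Lean on these libraries where they do the work, as an engineer would, in place of code of your own. Each camera call takes 0.05 s, during which the arm holds its last target. There are 200 camera calls.

## Working session

There is one attempt and no reset: what is moved stays moved. The work goes in short steps, each a Python script; the robot and the scene stay as the last script left them, time stands still between calls to the robot, and variables do not carry over. Pictures are saved under pics/ and viewed, about 8 in all and at most 12, crops included, and the job is handed in when it is done.

```bash
mkdir -p pics; ls; python3 - <<'E'
from workcell import *
import cv2,numpy as np
for n in("scene","top"):
    p,d=read_camera(n); cv2.imwrite(f"pics/{n}0.png",p[:,:,::-1]); np.save(f"pics/{n}0.npy",d); print(n,calibration(n),(d==0).mean())
E
```

```text
pics
scene {'vfov': 49.70328206331858, 'cx': 282.603982265958, 'cy': 209.58819684095027, 'position': array([-0.07357951,  0.48806112,  0.68115524]), 'orientation': array([ 0.90832659, -0.00362943, -2.22708817])} 0.003971088435374149
top {'vfov': 44.23920030819182, 'cx': 276.8478160549558, 'cy': 213.91373397882217, 'position': array([0.31791698, 0.00864043, 1.15087578]), 'orientation': array([ 0.20122986,  0.00445258, -1.593155  ])} 0.0038775510204081634
```

View pics/scene0.png

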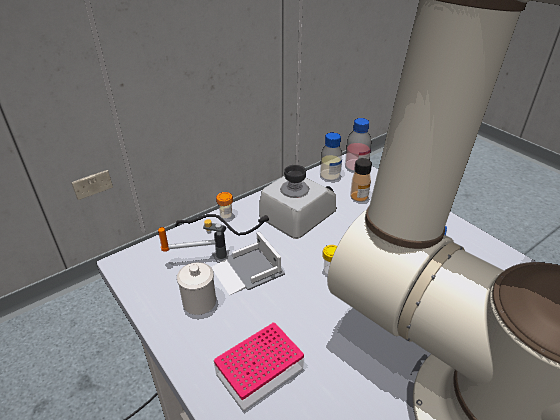

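View pics/top0.png

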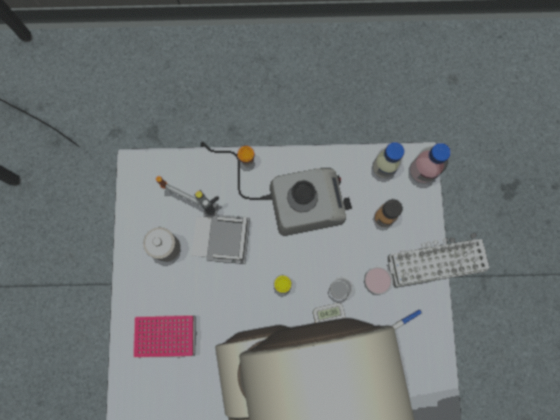

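The scene view shows the jar at about (197,288), the dock at (262,262), the post at (221,242) and the knob at (164,240). The top view shows the jar at (160,243), the dock at (227,240), the post at (209,210) and the knob at (160,181). I'll enlarge both and check the depth.

```bash
cat > h.py <<'E'
from workcell import *
import cv2,numpy as np
from scipy.spatial.transform import Rotation as R
def cam(n):
    c=calibration(n); f=210/np.tan(np.radians(c["vfov"]/2)); return c,f,R.from_euler("xyz",c["orientation"]).as_matrix()
def ray(n,u,v):
    c,f,M=cam(n); return c["position"],M@np.array([(u-c["cx"])/f,-(v-c["cy"])/f,-1])
def dep(n,u,v,d): p,r=ray(n,u,v); return p+r*d
def atz(n,u,v,z): p,r=ray(n,u,v); return p+r*(z-p[2])/r[2]
def tri(uvs,uvt):
    (p,a),(q,b)=ray("scene",*uvs),ray("top",*uvt)
    s=np.linalg.lstsq(np.c_[a,-b],q-p,rcond=None)[0]; A=p+a*s[0];B=q+b*s[1]; return (A+B)/2,np.linalg.norm(A-B)
def cloud(n,d):
    c,f,M=cam(n); v,u=np.mgrid[:420,:560]; P=np.stack([(u-c["cx"])/f*d,-(v-c["cy"])/f*d,-d],-1); return P@M.T+c["position"]
E
python3 - <<'E'
from h import *
for n,(u0,u1,v0,v1),k in(("top",(138,268,145,270),5),("scene",(145,300,180,325),4)):
    p=cv2.imread(f"pics/{n}0.png")[v0:v1,u0:u1]; p=cv2.resize(p,None,fx=k,fy=k,interpolation=cv2.INTER_CUBIC)
    for u in range((u0//20+1)*20,u1,20): cv2.putText(p,str(u),((u-u0)*k,10),0,.35,(0,0,255)); cv2.line(p,((u-u0)*k,12),((u-u0)*k,20),(0,0,255))
    for v in range((v0//20+1)*20,v1,20): cv2.putText(p,str(v),(0,(v-v0)*k+4),0,.35,(0,0,255)); cv2.line(p,(22,(v-v0)*k),(30,(v-v0)*k),(0,0,255))
    cv2.imwrite(f"pics/{n}_c.png",p)
    W=cloud(n,np.load(f"pics/{n}0.npy"))
    for uv in {"top":[(130,160),(130,290),(250,300),(420,160),(440,350),(120,400),(157,241),(227,240),(160,181),(209,210)],"scene":[(130,270),(200,340),(250,320),(290,290),(262,264),(195,268),(164,240)]}[n]: print(n,uv,W[uv[1],uv[0]].round(4))
E
```

```text
top (130, 160) [0.6881 0.3467 0.0015]
top (130, 290) [0.3885 0.3355 0.0043]
top (250, 300) [ 0.3611  0.0721 -0.0051]
top (420, 160) [ 0.6443 -0.2996  0.0918]
top (440, 350) [ 0.2453 -0.3365 -0.0009]
top (120, 400) [ 0.1574  0.3511 -0.0035]
top (157, 241) [0.4818 0.257  0.0963]
top (227, 240) [0.4951 0.1218 0.002 ]
top (160, 181) [0.6116 0.2552 0.0899]
top (209, 210) [0.5544 0.156  0.0512]
scene (130, 270) [ 6.477e-01  3.307e-01 -3.000e-04]
scene (200, 340) [0.4061 0.3013 0.0006]
scene (250, 320) [ 3.891e-01  2.052e-01 -3.000e-04]
scene (290, 290) [0.4009 0.101  0.0011]
scene (262, 264) [0.4913 0.1046 0.0042]
scene (195, 268) [0.481  0.2577 0.0946]
scene (164, 240) [0.6108 0.2594 0.0709]
```

View pics/top_c.png

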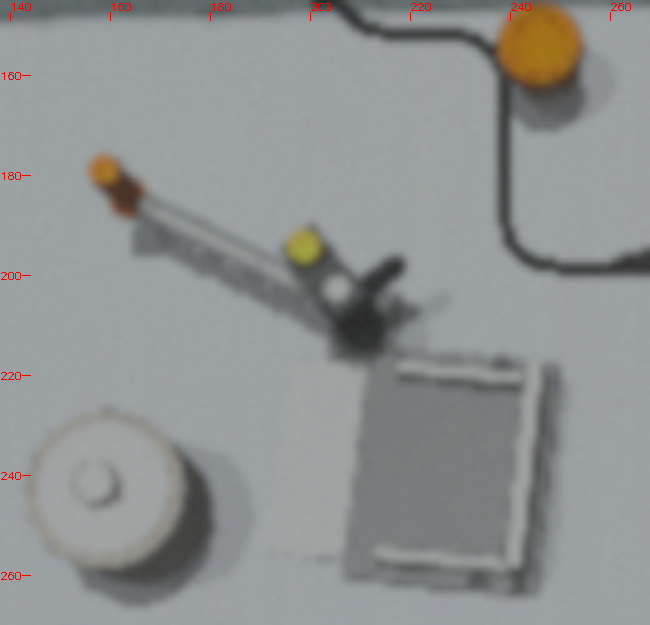

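View pics/scene_c.png

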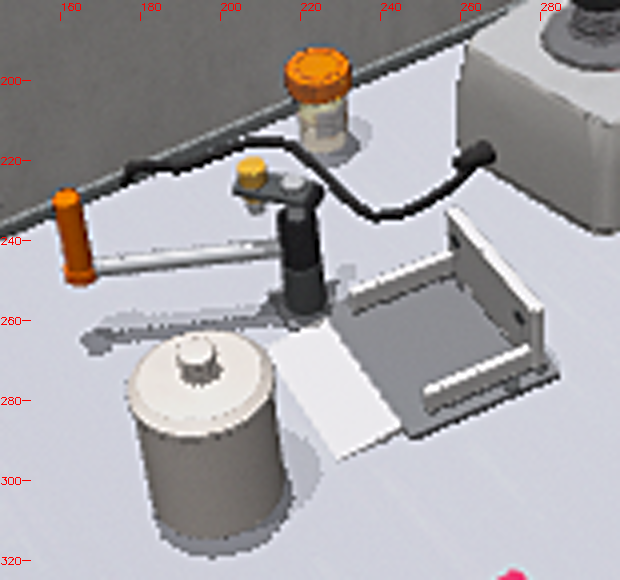

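Both crops are readable. In the scene crop, the jar's lid knob is at (194.3,265.5), the deck front corners at (227.5,259.5) and (248.8,290), the brace knob top at (161.5,228.5) and the post top at (218,226). I'll triangulate these against the top view.

```bash
python3 - <<'E'
from h import *
S=lambda x,y:(145+x/4,180+y/4); T=lambda x,y:(138+x/5,145+y/5)
for n,s,t,z in [("jarknobtop",(197,343),(96,483),.095),("deckFL",(331,318),(369,365),.005),("deckFR",(414,440),(345,580),.005),("deckBR",(558,375),(537,596),.005),("stopTopR",(541,305),(514,568),.047),("braceknobtop",(65,196),(104,169),.095),("posttop(pivot)",(293,183),(336,289),.09),("ylw",(250,167),(303,246),.1)]:
    p,g=tri(S(*s),T(*t)); print(n,p.round(4),"gap",round(g,4),"scene@z",atz("scene",*S(*s),z).round(4),"top@z",atz("top",*T(*t),z).round(4))
for n,s in [("bevFL",(270,345)),("bevFR",(338,460))]: print(n,atz("scene",*S(*s),0).round(4))
print("lid circle top", atz("top",*T(106,488),.07), "orange base",atz("scene",*S(325,150),0),"yellow/amber",atz("scene",331,270,0),atz("scene",361,198,0))
for n in("scene","top"):
    W=cloud(n,np.load(f"pics/{n}0.npy")).reshape(-1,3); print(n)
    b=(W[:,2]>-.03)&(W[:,2]<.03)&(abs(W[:,0]-.4)<.08)&(abs(W[:,1]-.13)<.2); print("bench z",np.median(W[b,2]))
    for nm,lo,hi in [("lid knob",(.44,.21,.088),(.52,.31,.105)),("lid",(.43,.2,.066),(.53,.31,.08)),("brace",(.53,.17,.042),(.63,.3,.056)),("bknob",(.59,.23,.06),(.64,.29,.11)),("post",(.53,.13,.02),(.59,.18,.085)),("stop",(.42,.06,.03),(.57,.12,.055))]:
        q=W[np.all((W>lo)&(W<hi),1)]
        if len(q): print(nm,len(q),q.mean(0).round(4),q.min(0).round(3),q.max(0).round(3))
E
```

```text
jarknobtop [0.481  0.257  0.0995] gap 0.0028 scene@z [0.4865 0.2561 0.095 ] top@z [0.4808 0.2569 0.095 ]
deckFL [0.5454 0.1555 0.0057] gap 0.0006 scene@z [0.5458 0.155  0.005 ] top@z [0.5457 0.1558 0.005 ]
deckFR [0.4492 0.1669 0.0028] gap 0.0012 scene@z [0.448  0.1683 0.005 ] top@z [0.4485 0.1662 0.005 ]
deckBR [0.4408 0.0821 0.002 ] gap 0.0029 scene@z [0.4397 0.0848 0.005 ] top@z [0.4394 0.0809 0.005 ]
stopTopR [0.4476 0.0884 0.0504] gap 0.0021 scene@z [0.4512 0.0869 0.047 ] top@z [0.4472 0.088  0.047 ]
braceknobtop [0.6156 0.2576 0.0954] gap 0.0022 scene@z [0.6171 0.2582 0.095 ] top@z [0.615  0.2567 0.095 ]
posttop(pivot) [0.5623 0.1594 0.0896] gap 0.0013 scene@z [0.5624 0.1601 0.09  ] top@z [0.5618 0.1589 0.09  ]
ylw [0.5802 0.173  0.095 ] gap 0.0021 scene@z [0.5755 0.1763 0.1   ] top@z [0.5783 0.1714 0.1   ]
bevFL [0.5526 0.1888 0.    ]
bevFR [0.4637 0.2029 0.    ]
lid circle top [0.48238633 0.25847767 0.07      ] orange base [0.67398371 0.07899817 0.        ] yellow/amber [ 0.39302325 -0.00193396  0.        ] [ 0.53425402 -0.23334627  0.        ]
scene
bench z 0.000755240226181
[... 210 characters left out ...]
 0.268 0.056]
bknob 117 [0.614  0.2598 0.0814] [0.608 0.252 0.06 ] [0.622 0.266 0.097]
post 315 [0.5616 0.163  0.0528] [0.541 0.131 0.02 ] [0.584 0.18  0.085]
stop 246 [0.4907 0.0877 0.0425] [0.449 0.078 0.03 ] [0.539 0.095 0.051]
top
bench z 0.00019805946617390546
lid knob 57 [0.4826 0.2586 0.0944] [0.474 0.251 0.091] [0.491 0.266 0.101]
lid 430 [0.4817 0.257  0.0775] [0.451 0.226 0.069] [0.515 0.292 0.08 ]
brace 190 [0.5943 0.2178 0.0501] [0.566 0.174 0.042] [0.622 0.264 0.055]
bknob 68 [0.6147 0.2568 0.0849] [0.609 0.251 0.06 ] [0.624 0.265 0.098]
post 148 [0.564  0.1543 0.058 ] [0.54  0.133 0.02 ] [0.587 0.18  0.085]
stop 181 [0.4936 0.0845 0.0452] [0.449 0.076 0.03 ] [0.54  0.095 0.052]
```

```bash
python3 - <<'E'
from h import *
from scipy.optimize import least_squares
P=[((-42,None),(.5456,.1555)),((-42,None),(.4485,.167)),((45,None),(.4402,.0825)),((-78,45),(.5526,.1888)),((-78,-45),(.4637,.2029)),((-46,60),(.5620,.1595))]
def r(q):
    a,x,y=q; c,s=np.cos(a),np.sin(a); o=[]
    for (u,v),m in P:
        d=np.array(m)-[x,y]; o.append((c*d[0]+s*d[1])*1e3-u)
        if v is not None:o.append(-s*d[0]*1e3+c*d[1]*1e3-v)
    return o
q=least_squares(r,[-1.69,.495,.12],loss="soft_l1",f_scale=2).x; print(q.round(4),np.round(r(q),1))
for n in("scene","top"):
    W=cloud(n,np.load(f"pics/{n}0.npy")).reshape(-1,3); a=q[0];c,s=np.cos(a),np.sin(a)
    D=np.c_[(W[:,:2]-q[1:])@np.array([[c,-s],[s,c]]),W[:,2]]*1e3
    k=(abs(D[:,0])<24)&(D[:,2]>13)&(D[:,2]<25)&(abs(D[:,1])<55)
    for sg in(1,-1):
        z=D[k&(sg*D[:,1]>0)]; print(n,"rail",len(z),np.percentile(z[:,1],[2,10,25,50,75,90,98]).round(1), "slope",np.polyfit(z[:,0],z[:,1],1).round(3))
    k=(abs(D[:,1])<35)&(D[:,2]>12)&(D[:,2]<42)&(D[:,0]>15)&(D[:,0]<60); z=D[k]
    if len(z)>10: print(n,"stop face",len(z),np.percentile(z[:,0],[5,25,50,75,95]).round(1),"slope",np.polyfit(z[:,1],z[:,0],1).round(3))
    k=(abs(D[:,1])<35)&(D[:,2]>44)&(D[:,2]<52)&(D[:,0]>15)&(D[:,0]<60); z=D[k]
    if len(z)>10: print(n,"stop top",len(z),np.percentile(z[:,0],[5,25,50,75,95]).round(1),"slope",np.polyfit(z[:,1],z[:,0],1).round(3))
E
```

```text
[-1.7025  0.4975  0.1195] [-0.   1.3 -0.8  2.   0.6 -0.3  0.6 -2.2 -1.3]
scene rail 86 [39.  40.3 41.2 42.  43.5 45.  46.6] slope [2.5000e-02 4.2353e+01]
scene rail 99 [-43.8 -43.3 -43.  -41.7 -40.2 -38.9 -37. ] slope [ 2.7000e-02 -4.1416e+01]
scene stop face 169 [29.3 30.2 30.7 31.1 31.8] slope [-1.4000e-02  3.0651e+01]
scene stop top 100 [30.3 31.2 33.6 35.8 37.4] slope [-2.0000e-02  3.3609e+01]
top rail 62 [40.1 40.4 40.8 42.7 44.8 45.6 46.2] slope [5.0000e-03 4.2795e+01]
top rail 64 [-44.  -43.5 -42.9 -41.1 -39.5 -38.4 -38. ] slope [ 8.0000e-03 -4.1096e+01]
top stop face 37 [31.  38.2 38.5 38.7 39. ] slope [3.0000e-02 3.7735e+01]
top stop top 110 [31.1 32.6 34.8 36.7 38.4] slope [-1.300e-02  3.472e+01]
```

Dock pose is settled: origin about (0.498, 0.120), yaw about -1.687. The rails, stop and hinge agree to about 1–2 mm. The jar is about 30 mm off the centre line. I'll push it low with the two half-open, tilted fingers acting as a V: sideways first, then in.

```bash
cat >> h.py <<'E'
O=np.array([.498,.120]);A=-1.687
ex=np.array([np.cos(A),np.sin(A)]);ey=np.array([-ex[1],ex[0]])
def W2(x,y): return O+ex*x+ey*y
def D2(p): d=np.asarray(p)[:2]-O; return np.array([d@ex,d@ey])
def ori(h,tilt=0.,flip=False):
    "tool x heads along world angle h, z tilted forward by tilt"
    f=np.array([np.cos(h),np.sin(h),0]);u=np.array([0,0,1.])
    z=-u*np.cos(tilt)+f*np.sin(tilt); x=f*np.cos(tilt)+u*np.sin(tilt)
    if flip:x=-x
    return R.from_matrix(np.c_[x,np.cross(z,x),z]).as_euler("xyz")
def P(x,y,z): return np.r_[W2(x,y),z]
E
python3 - <<'E'
from h import *
j=D2((.4825,.258)); print("jar dock",j, "knob",D2((.6153,.2573)),"hinge",W2(-.046,.060))
T=np.radians(30)
q=read_qpos()
for nm,p,h in [("p1",P(j[0],j[1]-.08,.033),A+np.pi/2),("p1e",P(j[0],-.04,.033),A+np.pi/2),("p2",P(j[0]-.08,0,.033),A),("p2e",P(-.04,0,.033),A)]:
    for fl in(0,1):
        s=solve_ik(p,ori(h,T,fl)); print(nm,fl,p.round(3),None if s is None else s.round(2))
E
```

```text
jar dock [-0.13527221 -0.03139551] knob [-0.14997408  0.10059004] hinge [0.5629287  0.15873323]
p1 0 [0.403 0.267 0.033] [ 0.64  0.    2.17 -0.6   0.66  2.75]
p1 1 [0.403 0.267 0.033] [ 0.64  0.    2.17 -0.6   0.66 -0.39]
p1e 0 [0.474 0.259 0.033] [ 0.53  0.09  2.07 -0.55  0.61  2.61]
p1e 1 [0.474 0.259 0.033] [ 0.53  0.09  2.07 -0.55  0.61 -0.53]
p2 0 [0.523 0.334 0.033] [ 0.63  0.63  1.31 -0.38  1.57 -2.33]
p2 1 [0.523 0.334 0.033] [ 0.63  0.63  1.31 -0.38  1.57  0.81]
p2e 0 [0.503 0.16  0.033] [ 0.41  0.42  1.64 -0.46  1.38 -2.46]
p2e 1 [0.503 0.16  0.033] [ 0.41  0.42  1.64 -0.46  1.38  0.69]
```

```bash
python3 - <<'E'
from h import *
T=np.radians(30); j=D2((.4825,.258)); o=ori(A+np.pi/2,T,1)
p=read_eef_pos(); movel([p[0],p[1],.34],v=.25)
gripper_to(.47); print(read_opening())
move_pose(P(j[0],j[1]-.06,.30),o)
movel(P(j[0],j[1]-.06,.033),o,v=.2); print(read_ft_force().round(1))
movel(P(j[0],-.041,.033),o,v=.06); print(read_ft_force().round(1),read_time())
p,d=read_camera("scene"); p=cv2.resize(p[150:330,120:340],None,fx=3,fy=3,interpolation=cv2.INTER_CUBIC); cv2.imwrite("pics/s1.png",p[:,:,::-1])
E
```

```text
0.47109851954856974
[ 0.  -0.6  0.5]
[ 0.3  0.4 -0.7] 6.6083
```

View pics/s1.png

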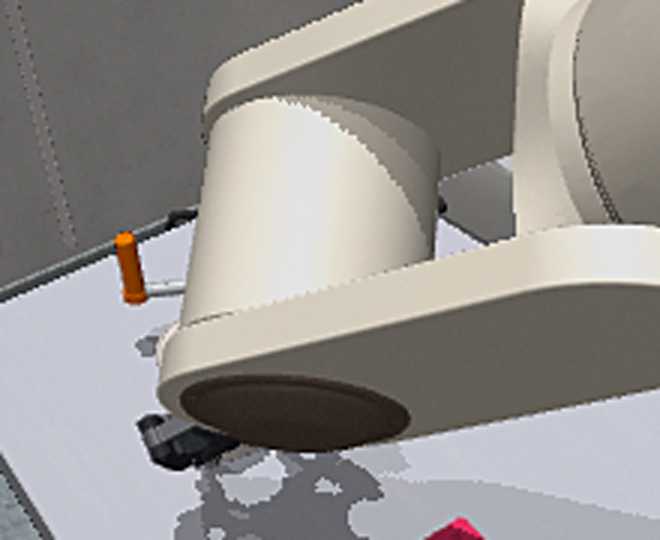

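The arm hides the jar here. I'll back off and measure the jar from the top camera's depth.

```bash
cat >> h.py <<'E'
def jar():
    for n in("scene","top"):
        W=cloud(n,read_camera(n)[1]).reshape(-1,3); D=np.c_[(W[:,:2]-O)@np.c_[ex,ey],W[:,2]]
        k=(D[:,0]>-.2)&(D[:,0]<.03)&(abs(D[:,1])<.045)
        for nm,a,b in(("knob",.086,.108),("lid",.07,.085)):
            q=D[k&(D[:,2]>a)&(D[:,2]<b)]
            if len(q): print(n,nm,len(q),"mean",q.mean(0).round(4),"mid",((q.min(0)+q.max(0))/2).round(4),"z med",np.median(q[:,2]).round(4))
E
python3 - <<'E'
from h import *
T=np.radians(30); o=ori(A+np.pi/2,T,1)
movel(P(-.1353,-.075,.033),v=.12); movel(P(-.1353,-.075,.25),v=.25)
move_pose(P(-.27,0,.30),ori(A,T,1)); print(read_time(),read_qpos().round(2))
jar()
p,d=read_camera("top"); p=cv2.resize(p[130:330,100:340],None,fx=3,fy=3,interpolation=cv2.INTER_CUBIC); cv2.imwrite("pics/t2.png",p[:,:,::-1])
E
```

```text
9.4417 [ 0.68  0.58  0.85 -0.41  2.07  0.66]
scene lid 216 mean [-0.1575 -0.0082  0.0784] mid [-0.1577 -0.0057  0.0767] z med 0.079
top knob 64 mean [-0.1344 -0.0022  0.0939] mid [-0.1284 -0.0039  0.0927] z med 0.094
top lid 715 mean [-0.1335 -0.0029  0.079 ] mid [-0.1351 -0.0019  0.0782] z med 0.0793
```

View pics/t2.png

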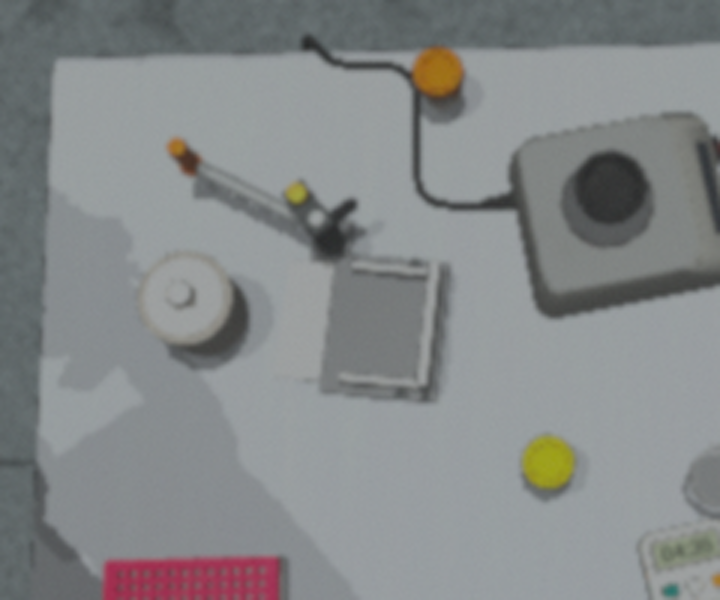

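The jar sits upright at about dock (-0.134, -0.002), on the centre line with its lid on. In the crop its lid knob is at (180,293). Next is the push in, with force feedback for the last part.

```bash
python3 - <<'E'
from h import *
T=np.radians(30); o=ori(A,T,1)
movel(P(-.205,-.001,.2),o,v=.25); movel(P(-.205,-.001,.034),o,v=.2)
f0=read_ft_force(); print(f0.round(1),read_time())
for x in (-.17,-.14,-.12,-.10,-.085,-.07,-.06,-.052):
    movel(P(x,-.001,.034),o,v=.05); f=read_ft_force()-f0; print(x,f.round(1),(f[:2]@ex).round(1),read_eef_pos().round(4)[2])
    if abs(f[:2]@ex)>15: break
print(read_time()); jar()
E
```

```text
[ 1.   0.2 -0.3] 11.2
-0.17 [-0.9  0.9  0.5] -0.8 0.034
-0.14 [-1.4 -0.7  0.8] 0.9 0.0341
-0.12 [-0.5  0.2 -0.4] -0.2 0.0341
-0.1 [-1.3 -0.4  0.1] 0.5 0.0341
-0.085 [-1.9  0.3 -0.3] -0.0 0.034
-0.07 [-0.3 -0.6 -0. ] 0.6 0.034
-0.06 [-0.6 -0.4  0.5] 0.4 0.034
-0.052 [-0.1  0.4 -0.4] -0.4 0.034
15.4583
scene knob 325 mean [-0.0379 -0.0103  0.0925] mid [-0.0492 -0.0089  0.0969] z med 0.0884
scene lid 417 mean [-0.0254 -0.0159  0.0808] mid [-0.0377 -0.0024  0.0775] z med 0.0826
top knob 422 mean [-0.041  -0.0022  0.0941] mid [-0.0363  0.0038  0.097 ] z med 0.0928
top lid 552 mean [-0.0209 -0.0032  0.0812] mid [-0.0337 -0.0001  0.0775] z med 0.0825
```

```bash
python3 - <<'E'
from h import *
T=np.radians(30); o=ori(A,T,1)
f0=np.mean([read_ft_force() for _ in range(5)],0)
for x in np.arange(-.049,-.0299,.002):
    movel(P(x,-.001,.034),o,v=.03); wait(.1); f=np.mean([read_ft_force() for _ in range(4)],0)-f0; e=D2(read_eef_pos()); print(x.round(3),(f[:2]@ex).round(1),f[2].round(1),e.round(4))
    if f[:2]@ex<-6: break
print(read_time())
a=read_camera("scene")[0][170:320,150:330];b=read_camera("top")[0][180:280,180:280]
p=np.hstack([cv2.resize(a,(468,390),interpolation=cv2.INTER_CUBIC),cv2.resize(b,(330,390),interpolation=cv2.INTER_CUBIC)]); cv2.imwrite("pics/s3.png",p[:,:,::-1])
E
```

```text
-0.049 -1.0 1.1 [-0.049 -0.001]
-0.047 -2.1 0.8 [-0.047 -0.001]
-0.045 -0.3 0.2 [-0.045 -0.001]
-0.043 -1.6 0.8 [-0.043 -0.001]
-0.041 -0.5 -0.4 [-0.0409 -0.001 ]
-0.039 -9.5 -0.1 [-0.0397 -0.001 ]
17.6583
```

View pics/s3.png

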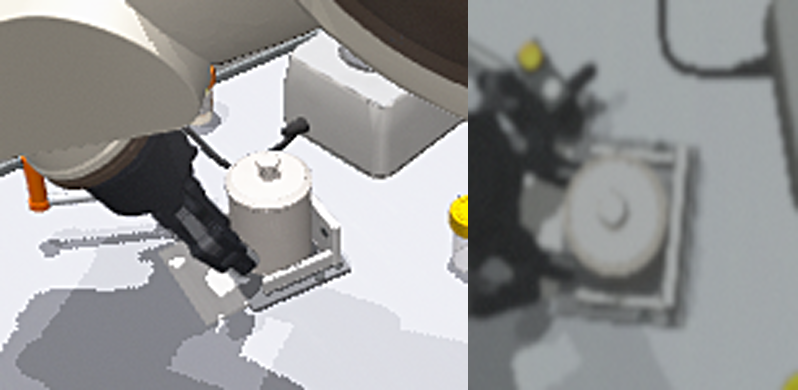

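The force jumped to 9.5 N at TCP x = -0.0397, which is where I expected the jar to meet the stop. The picture shows it upright between the rails with the lid on. I'll retreat, check its pose, and plan the brace arc.

```bash
cat >> h.py <<'E'
H=np.array([.5627,.159]); F0=1.078; F1=A-np.pi/2+2*np.pi
def bp(f,off,z=.080): return np.r_[H+.112*np.array([np.cos(f),np.sin(f)])-off*np.array([-np.sin(f),np.cos(f)]),z]
E
python3 - <<'E'
from h import *
T=np.radians(30)
movel(P(-.12,-.001,.034),v=.12); movel(P(-.16,-.001,.25),v=.25); gripper_to(0)
jar(); print(read_time(),F1)
for fl in(0,1):
  for dy in(0,-.6):
    print(fl,dy,[None if (s:=solve_ik(bp(f,.018),ori(f+np.pi/2+dy,0,fl))) is None else s[[0,4,5]].round(2).tolist() for f in np.linspace(F0,F1,6)])
E
```

```text
scene knob 211 mean [-0.0022 -0.0044  0.0902] mid [-0.0007 -0.0022  0.0941] z med 0.0872
scene lid 367 mean [-0.0082 -0.0146  0.081 ] mid [-0.0023 -0.0028  0.0775] z med 0.0827
top knob 267 mean [ 0.0008 -0.0037  0.0901] mid [ 0.0004 -0.0022  0.0955] z med 0.0875
top lid 400 mean [-0.001  -0.0029  0.0827] mid [-0.0019 -0.0022  0.0807] z med 0.0832
20.175 3.0253889803846894
0 0 [[0.26, 1.3, -0.82], [0.31, 1.27, -1.16], [0.33, 1.25, -1.52], [0.33, 1.22, -1.91], [0.3, 1.2, -2.33], [0.24, 1.19, -2.79]]
0 -0.6 [[0.26, 1.3, -0.22], [0.31, 1.27, -0.56], [0.33, 1.25, -0.92], [0.33, 1.22, -1.31], [0.3, 1.2, -1.73], [0.24, 1.19, -2.19]]
1 0 [[0.26, 1.3, 2.33], [0.31, 1.27, 1.98], [0.33, 1.25, 1.62], [0.33, 1.22, 1.23], [0.3, 1.2, 0.81], [0.24, 1.19, 0.36]]
1 -0.6 [None, [0.31, 1.27, 2.58], [0.33, 1.25, 2.22], [0.33, 1.22, 1.83], [0.3, 1.2, 1.41], [0.24, 1.19, 0.96]]
```

The jar is home at (-0.001, -0.002) with the lid seated, and it now stands 4 mm higher, so it is on the deck. Now the brace.

```bash
python3 - <<'E'
from h import *
o=lambda f:ori(f+np.pi/2,0,1)
move_pose(bp(F0,.04,.25),o(F0)); movel(bp(F0,.04),o(F0),v=.2)
f0=np.mean([read_ft_force() for _ in range(5)],0); print(read_time())
movel(bp(F0,.018),o(F0),v=.08)
for f in np.linspace(F0,F0+1.77,16)[1:]:
    movel(bp(f,.018),o(f),v=.08); g=read_ft_force()-f0
    print((f-F1+2.27).round(2),g.round(1).tolist(),end=" ")
    if np.linalg.norm(g)>20: print("STOP");break
print(read_time())
a=read_camera("scene")[0][170:320,130:330];b=read_camera("top")[0][150:280,140:260]
p=np.hstack([cv2.resize(a,(450,338),interpolation=cv2.INTER_CUBIC),cv2.resize(b,(312,338),interpolation=cv2.INTER_CUBIC)]); cv2.imwrite("pics/s4.png",p[:,:,::-1])
E
```

```text
22.7167
0.44 [0.7, -1.9, -0.2] 0.56 [0.0, -1.8, 0.1] 0.68 [0.1, -1.0, 0.3] 0.79 [0.2, -1.1, -0.3] 0.91 [1.1, -0.4, 0.1] 1.03 [1.9, -0.9, 0.2] 1.15 [0.6, -1.1, -1.0] 1.27 [1.1, -0.7, 0.2] 1.38 [1.6, -1.0, -0.2] 1.5 [1.0, -0.2, -0.0] 1.62 [0.5, -0.6, -0.8] 1.74 [0.7, -0.2, -0.7] 1.86 [0.8, -1.2, 0.3] 1.97 [-0.2, -0.5, -0.2] 2.09 [1.2, -1.0, 0.6] 27.8917
```

View pics/s4.png

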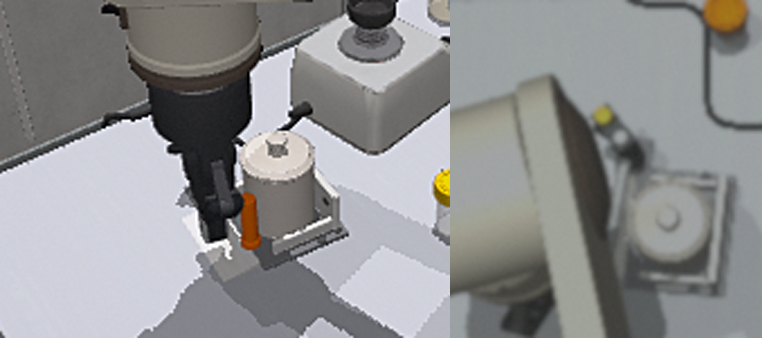

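The brace has swung across the front, with the knob at the dock's right front. The force fell off after about 1.9 rad, which fits a snap. I'll retreat and measure.

```bash
python3 - <<'E'
from h import *
f=F0+1.77
movel(bp(f,.07),v=.12); movel(bp(f,.09,.30),v=.25)
goto_joints([-.9,.15,1.437,0,1.554,-.134]); print(read_time())
for n in("scene","top"):
    p,d=read_camera(n); W=cloud(n,d); k=(p[...,0]>150)&(p[...,1]<150)&(p[...,2]<70)&(W[...,0]<.56)&(W[...,1]>.1)&(W[...,2]>.04)
    q=W[k]; 
    if len(q): m=q.mean(0); print(n,len(q),m.round(4),"angle",np.arctan2(*(m[:2]-H)[::-1])%(2*np.pi)-F1+2.27,D2(m).round(4))
jar()
a=read_camera("scene")[0][170:320,130:350];b=read_camera("top")[0][140:300,130:290]
p=np.hstack([cv2.resize(a,(480,327),interpolation=cv2.INTER_CUBIC),cv2.resize(b,(320,327),interpolation=cv2.INTER_CUBIC)]); cv2.imwrite("pics/s5.png",p[:,:,::-1])
E
```

```text
32.0333
scene 100 [0.3722 0.2128 0.0586] angle 2.1112128072394793 [-0.0775 -0.1357]
top 14 [0.4522 0.1785 0.0954] angle 2.211891452681015 [-0.0528 -0.0523]
scene knob 210 mean [-0.0035 -0.0053  0.0904] mid [-0.0152 -0.0095  0.0946] z med 0.0872
scene lid 355 mean [-0.0085 -0.0144  0.0808] mid [-0.0024 -0.0019  0.0775] z med 0.0824
top knob 229 mean [-0.     -0.0036  0.0905] mid [-0.0111 -0.0099  0.0959] z med 0.0876
top lid 418 mean [-0.001  -0.0034  0.0826] mid [-0.0022 -0.0022  0.0796] z med 0.0829
```

View pics/s5.png

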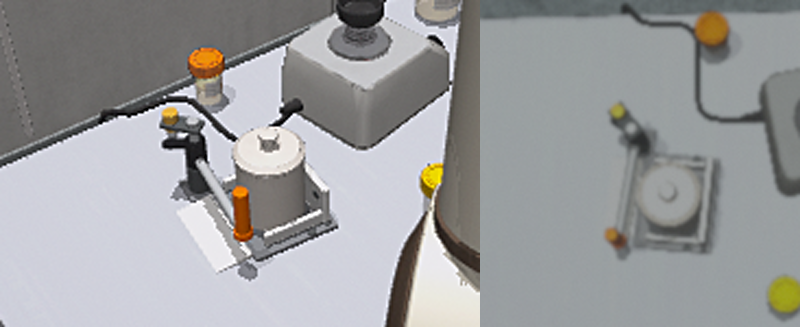

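The jar is still home with its lid on, and the brace lies across the front. The measured angle is about 2.21 against 2.27, so I'll nudge gently to confirm it is against its end stop.

```bash
python3 - <<'E'
from h import *
print("tri knob top",(t:=tri((240.5,256.7),(196,254.2)))[0].round(4),t[1].round(4),"angle",(np.arctan2(*(t[0][:2]-H)[::-1])%(2*np.pi)-F1+2.27).round(3))
o=ori(F1+np.pi/2,0,1)
move_pose(bp(F1,.08,.30),o); movel(bp(F1,.06),o,v=.25)
f0=np.mean([read_ft_force() for _ in range(6)],0)
for off in np.arange(.030,.0129,-.002):
    movel(bp(F1,off),o,v=.06); g=np.mean([read_ft_force() for _ in range(4)],0)-f0; print(off.round(3),(g[:2]@ex).round(1),end="; ")
    if g[:2]@ex<-5: break
movel(bp(F1,.07),v=.15); movel(bp(F1,.09,.30),v=.25)
goto_joints([-.9,.15,1.437,0,1.554,-.134]); print(read_time())
p,d=read_camera("top"); W=cloud("top",d); k=(p[...,0]>150)&(p[...,1]<150)&(p[...,2]<70)&(W[...,0]<.56)&(W[...,1]>.1)&(W[...,2]>.04); m=W[k].mean(0); print(m,D2(m).round(4)); jar()
E
```

```text
tri knob top [0.4532 0.1769 0.0966] 0.0017 angle 2.224
0.03 0.7; 0.028 0.4; 0.026 1.5; 0.024 0.6; 0.022 1.1; 0.02 0.8; 0.018 -7.3; 41.7417
[0.45168729 0.17183905 0.09550923] [-0.0461 -0.052 ]
scene knob 202 mean [-0.0026 -0.0047  0.0904] mid [-0.0103 -0.01    0.0945] z med 0.0872
scene lid 345 mean [-0.0082 -0.015   0.0806] mid [-0.0026 -0.0032  0.0775] z med 0.0822
top knob 220 mean [ 0.0007 -0.0043  0.0907] mid [-0.0096 -0.0085  0.0952] z med 0.0878
top lid 437 mean [-0.0013 -0.0028  0.0825] mid [-0.0022 -0.0017  0.0777] z med 0.0828
```

The brace stopped hard (7 N) exactly at its end position. The knob is now at dock (-46, -52) mm, as specified.

```bash
python3 -c "
from h import *
hand_in(); print(read_time())"
```

```text
the job is handed in; nothing more can be done
the job is handed in; nothing more can be done
```

The jar is home in the dock with its lid on, the brace is across the front at its end stop, and the job is handed in. It took about 42 s of the 72 s allowed.

**Jar:** I slid it sideways onto the dock's centre line, then pushed it low with two half-open, tilted fingers over the bevel and onto the deck. The contact force jumped to 9.5 N just where the back stop was expected. The last check puts the jar upright about 1 mm short of the nominal home point and 2–3 mm off the centre line. That is within the camera's accuracy. The lid top rose from 79 to 83 mm, so it is still seated.

**Brace:** I swung it round by its knob with the closed fingers. After the first sweep the cameras read about 2.21–2.22 rad instead of 2.27, so it may not have been fully at the end. A second gentle push met a firm stop at 7 N. The knob was then at dock (-46, -52) mm, which is exactly the end position.

**Bystanders:** the robot came close to none of the cups, beaker or bottle. The last picture shows the orange and yellow cups where they were, but I did not measure those two, nor check the beaker and amber bottle again.

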